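Hang the ear defenders on their rail at the modelling desk

TASK

The airbrush compressor is off, so put the ear defenders away. Lay them on their side on the sloped wooden rest, cup ends against its lip and crown uphill, and let go; then take a fresh grip on the crown block and hang them over the bar of the steel rail, squarely across it with one cup hanging on each side. Leave the paint jars and bottles where they stand.

Things in the scene. Friction and masses are not known exactly. Their poses are not given: they have to be found in the camera images.
- headset: Loose rigid ear defenders, 0.2 kg, 175 x 164 x 66 mm: black arched headband, two yellow cups; starts lying on its side. Origin: middle of the crown's underside (inner face), the point that sits on the bar; 33 mm above the desk when lying flat. Own x points out through the crown away from the cups, y cup to cup, z along the band's width (upward at the start). Band 28 mm wide, 7 mm thick.
- crown_block (a point): Centre of the black rubber grip block on the crown, the place to grip (across y), 25 mm along x from the ear defenders' origin, axes as theirs. The block measures 40 mm in x (from 5 to 45 mm from that origin), 36 mm in y, 30 mm in z. It lies about 100 mm from the centre of mass.
- cups (a point): Midpoint between the two cups, on the ear defenders, axes as theirs, 92.5 mm from their origin in -x. In the ear defenders' frame the cups span x -130 to -55 mm (so the cup ends hang 130 mm below the crown's underside), |y| 42 to 82 mm, z -33 to 33 mm; 84 mm are free between them. The band above is a half circle of 60 mm inner radius.
- rest: Fixed sloped plywood rest, 190 mm wide in its y. Origin: on the desk under it. Its upper face rises at 45 degrees towards its own +x, 130 mm long up the slope from the corner with the lip at x = -65, z = 20 mm. The lip stands 30 mm up at right angles to the face along that low edge.
- rest_seat (a point): On the rest, at x = 4, y = 0, z = 135 mm of its frame, axes as the rest's: where the ear defenders' origin comes when they lie flat on the slope on their side, cup ends at the lip; their x then points 45 degrees up towards the rest's +x, their z out of the slope, and the grip block sticks out free past the top of the slope.
- rail: Fixed steel storage rail: horizontal bar 16 mm in diameter along its own x, from x = -80 mm (free end, red cap 22 mm in diameter) to x = +95 mm, where a 20 mm post carries it (top 155 mm above the desk). Origin: on the desk under the bar. Foot plate 10 mm high, 80 mm wide in y, x from -90 to 110 mm.
- bar_top (a point): Top line of the rail's bar, at x = 0 of the rail, 145 mm above the desk; axes as the rail's.
- jar_a: Loose glass paint jar with red lid, 42 mm in diameter, 55 mm high; origin under its base. Leave alone.
- jar_b: Another loose glass paint jar, same as the first. Leave alone.
- dropper: Loose blue dropper bottle with white cap, 26 mm in diameter, 75 mm high; origin under its base. Leave alone.
- thinner: Loose amber thinner bottle with black cap, 50 mm in diameter, 110 mm high; origin under its base. Leave alone.
Mind the look-alikes: they are no part of the job. Leave any purple look-alike of the headset alone.

How it is judged (in metres and radians):
On the way:
1. the ear defenders lie on the sloped rest, on their side, cup ends at the lip and crown uphill, let go and still (x of headset in the frame of rest between -0.022 and 0.03 m and y of headset in the frame of rest between -0.045 and 0.045 m and z of headset in the frame of rest between 0.112 and 0.16 m and angle between headset's own x axis and vertical between 0.6 and 0.98 rad and contact force between headset and rest above 0.3 N and contact force between headset and the fingers below 0.05 N and linear speed of headset below 0.03 m/s), for 0.2 s.
At the end, for the whole second after the job is handed in: The ear defenders hang on the bar by the crown of the headband: its underside sits on top of the bar (within 10 mm in height, 15 mm sideways, 70 mm of the bar's middle), crown up within 0.25 rad, band square across the bar within 0.45 rad, one cup each side, carried by the rail, let go and at rest (x of headset in the frame of bar_top between -0.07 and 0.07 m and y of headset in the frame of bar_top between -0.015 and 0.015 m and z of headset in the frame of bar_top between -0.008 and 0.01 m and angle between headset's own x axis and vertical below 0.25 rad and angle between the z axis of headset and the x axis of rail, either way round below 0.45 rad and contact force between headset and rail above 0.3 N and contact force between headset and the fingers below 0.05 N and linear speed of headset below 0.03 m/s and angular speed of headset below 0.3 rad/s); the robot touches nothing.
It fails at once if the jar a is pushed more than 25 mm or knocked over (distance of jar_a from where it was at the start of the episode above 0.025 m or angle between jar_a's own z axis and vertical above 0.6 rad).
It fails at once if the jar b is pushed more than 25 mm or knocked over (distance of jar_b from where it was at the start of the episode above 0.025 m or angle between jar_b's own z axis and vertical above 0.6 rad).
It fails at once if the dropper is pushed more than 25 mm or knocked over (distance of dropper from where it was at the start of the episode above 0.025 m or angle between dropper's own z axis and vertical above 0.6 rad).
It fails at once if the thinner is pushed more than 25 mm or knocked over (distance of thinner from where it was at the start of the episode above 0.025 m or angle between thinner's own z axis and vertical above 0.6 rad).
It also fails if it takes over 64 s, if anything falls off the work surface, if the arm or the gripper's body presses on something with over 40 N, if the wrist force passes 120 N, or if a joint passes its speed limit or range.

ROBOT

A 6-joint arm with a two-finger parallel gripper is mounted at the origin on the work surface. World frame = base frame: x ahead of the robot, y to its left, z up, the work surface at z = 0. Lengths are in mm, angles in rad, forces in N, time in s.
With the tool pointing down it reaches from about 375 to 825 mm from the base axis. Payload 5.5 kg.
Tool frame: the origin (TCP) lies on the centre line of the jaws, within the pads' length; the fingertips stand 8 mm ahead of it and the grasp point (between the pads) lies 11 mm behind it; y points along the fingers, x is the direction in which the jaws open and shut, and the axes are right-handed (so a half turn about y gives the same grasp; the last joint's range is limited). The gripper opens to 85 mm and grips with 20 to 120 N. Pads are 22 mm wide; open, the fingers measure 114 mm over their backs; the gripper's body (76 mm by 85 mm) begins 54 mm behind the grasp point. The pads swing forward as they close: fully open they stand 13 mm farther back than shut.
Start: joints at [-1.225, 0.314, -0.047, 1.21, 0, 1.571], TCP at [203.366, -564.479, 239.299] pointing down, gripper open.
Joint ranges: [-2.67, 2.67], [-0.69, 1.73], [-1.03, 1.25], [-2.08, 2.16], [-1.42, 1.45], [-3.14, 3.14]. Speed limits (rad/s): [2.39, 2.39, 3.01, 3.14, 3.14, 3.14].

INTERFACE

Orientations are given as a unit quaternion [x, y, z, w].
In Python, from station import * gives the robot as it stands.
- The arm moves only by the tool servo_tool, never from a script. Its argument "steps" is text: rows parted by semicolons, each of 4 numbers parted by spaces: the shift along the tool's x, y, z in mm, then the turn about the tool's y in rad. In form: tx ty tz roll; .... A call has 1 to 20 rows; each row is the pose to reach, as a shift and turn from the pose measured when the call began, along the tool's axes at that moment; what a row does not reach only later rows make up. A row lasts 1/12 s, in which the tool goes at most 41.7 mm and 7.16 degrees, less where a joint would pass 70% of its speed; a pose out of reach is approached as far as the arm can. A call with a gripper value outside its range is refused whole. "jaw" is the opening, from -1 (shut) to 1 (fully open), set as the call begins (left out, the last holds). The fingers move at their own pace and stop on an object; the grip force is fixed at half the most. Time passes only in rows, so rows that repeat a pose let the fingers close. It gives the time, the measured TCP pose, the force and the opening at its end, in the units of the state.
- state(): the state, without advancing time (a new reading comes with each control period).
- get_image(name): name is "scene" or "top"; returns a dict with "img" (384x512x3 uint8, red, green, blue), "fovy" (degrees; the focal length in pixels is half the picture's height over the tangent of half this angle, whatever the lens; pixels are square), "cx", "cy" (the principal point, pixels), "camera_from_world" (4x4, takes a point from world to camera coordinates). Camera axes: x right, y up, looking along -z (the intrinsics and any distortion apply to the point x, -y, -z); pixel columns grow to the right and rows downward; lengths in mm; the calibration is good to about 2 mm. A picture is of the moment at which its call begins. There is no depth.
- finish_job(): hands the job in, once; it reports no verdict.
The state is a dict: "time": time; "qpos": joint angles; "joint_vel": joint speeds; "effort": joint torques, N m; "eef_pos": TCP position; "orientation": TCP orientation; "contact_force": force on the tool from outside, world axes, zero at the start; "wrist_torque": the same for the moment, N m; "opening": finger opening in mm.
Only numpy, scipy, OpenCV 4.12 (cv2) and the standard library are available. Lean on these libraries where they do the work, as an engineer would, in place of code of your own. Each camera call takes 0.05 s, during which the arm holds its last target.

## Working session

There is one attempt and no reset: what is moved stays moved. The work goes in short steps, Python scripts to look and compute and a tool call to move; the robot and the scene stay as the last step left them, time stands still between calls to the robot, and variables do not carry over. Pictures are saved under pics/ and viewed, and the job is handed in when it is done.

Besides the shell and the picture viewer there is one more tool, called after "Emit:" by a JSON object that holds its "method" and its "body". servo_tool: Moves the arm, as the interface text tells. Its arguments: {"type":"object","properties":{"steps":{"type":"string"},"jaw":{"type":"number"}},"required":["steps"]}

```bash
ls; mkdir -p pics; python3 - <<'E'
from station import *
import cv2
for n in("scene","top"):
    d=get_image(n); cv2.imwrite(f"pics/{n}0.png",cv2.cvtColor(d["img"],cv2.COLOR_RGB2BGR)); print(n,d["fovy"],d["cx"],d["cy"],[k for k in d]); print(d["camera_from_world"])
print(state())
E
```

```text
pics
scene 53.4840211575692 257.47230365914396 192.03839903342006 ['img', 'fovy', 'cx', 'cy', 'camera_from_world']
[[ 5.31625312e-01  8.46979488e-01 -5.23481410e-04 -2.37873146e+02]
 [-5.92723083e-01  3.72477040e-01  7.14100975e-01  1.96888373e+02]
 [ 6.05023863e-01 -3.79323874e-01  7.00042515e-01 -1.36463512e+03]
 [ 0.00000000e+00  0.00000000e+00  0.00000000e+00  1.00000000e+00]]
top 45.65532013088563 259.50097294016274 194.18550380448238 ['img', 'fovy', 'cx', 'cy', 'camera_from_world']
[[-4.07789071e-02 -9.99165655e-01 -2.25278915e-03 -5.15536259e+00]
 [ 9.78189608e-01 -4.03822033e-02  2.03750750e-01 -5.08939901e+02]
 [-2.03671725e-01  6.10507798e-03  9.79020202e-01 -1.35688720e+03]
 [ 0.00000000e+00  0.00000000e+00  0.00000000e+00  1.00000000e+00]]
{'time': 0.1, 'qpos': array([-1.22502572e+00,  3.14172291e-01, -4.79554671e-02,  1.21019241e+00,
        1.39408244e-05,  1.57077662e+00]), 'joint_vel': array([-0.00054908, -0.00076093,  0.00226782,  0.00077996, -0.0005262 ,
        0.00019773]), 'effort': array([-1.26413643e-04, -5.40768206e+01,  3.40541303e+01,  1.11930966e-02,
       -3.14158308e-05,  1.10900481e-05]), 'eef_pos': array([ 203.19015994, -564.02324376,  238.52093882]), 'orientation': array([-0.57824899,  0.40696575, -0.40608979,  0.57887656]), 'contact_force': array([-0.38943991, -0.16902184, -0.61175379]), 'wrist_torque': array([ 0.02872813, -0.04031199, -0.03589816]), 'opening': 85.37109177059672}
```

View pics/scene0.png

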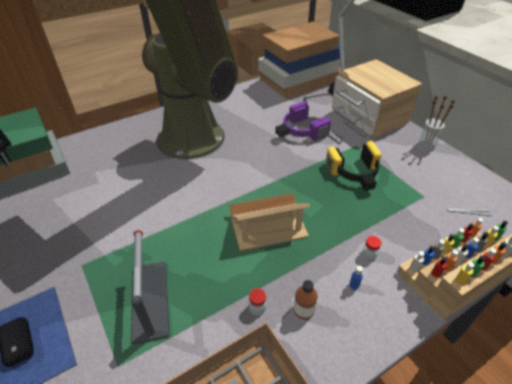

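View pics/top0.png

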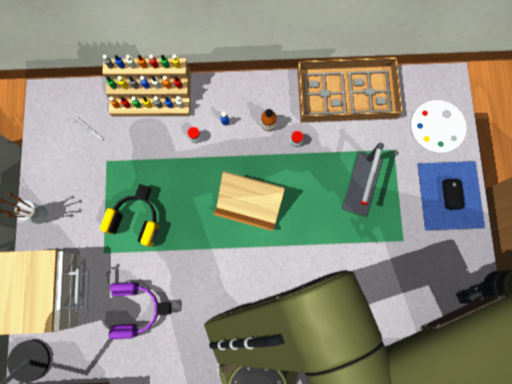

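The two views show:
- **Headset candidates:** yellow/black ear defenders at top (132,215) and scene (355,165); a purple look-alike at top (138,310) and scene (303,122). The black and yellow pair fits the description.
- **Rest:** top (250,200).
- **Rail:** top (370,178), with its red cap near (364,203).

Next I'll enlarge crops to confirm.

```bash
python3 - <<'E'
import cv2,numpy as np
t=cv2.imread("pics/top0.png"); s=cv2.imread("pics/scene0.png")
a=cv2.resize(t[160:260,90:190],(400,400),interpolation=cv2.INTER_CUBIC)
b=cv2.resize(t[140:240,205:305],(400,400),interpolation=cv2.INTER_CUBIC)
cv2.imwrite("pics/c1.png",np.hstack([a,b]))
a=cv2.resize(t[130:230,320:420],(400,400),interpolation=cv2.INTER_CUBIC)
b=cv2.resize(s[120:220,300:400],(400,400),interpolation=cv2.INTER_CUBIC)
cv2.imwrite("pics/c2.png",np.hstack([a,b]))
a=cv2.resize(s[170:270,215:315],(400,400),interpolation=cv2.INTER_CUBIC)
b=cv2.resize(s[225:345,90:190],(400,480),interpolation=cv2.INTER_CUBIC)
cv2.imwrite("pics/c3.png",np.hstack([np.pad(a,((0,80),(0,0),(0,0))),b]))
E
```

```text
(no output)
```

View pics/c1.png

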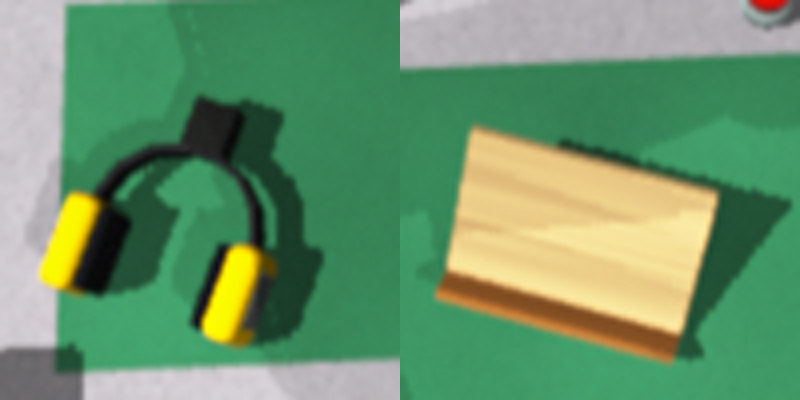

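View pics/c2.png

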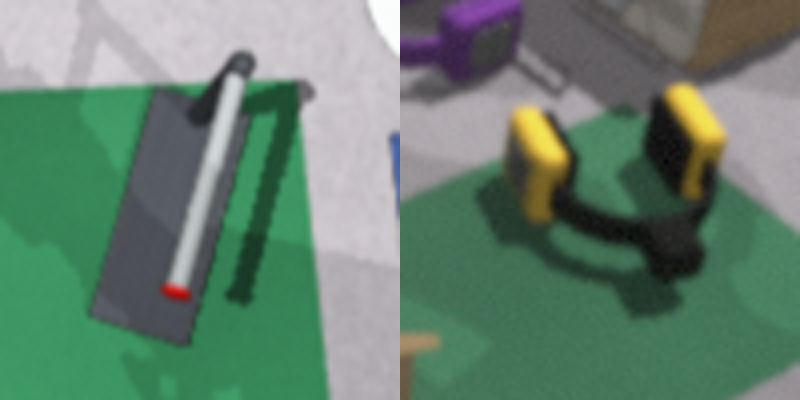

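View pics/c3.png

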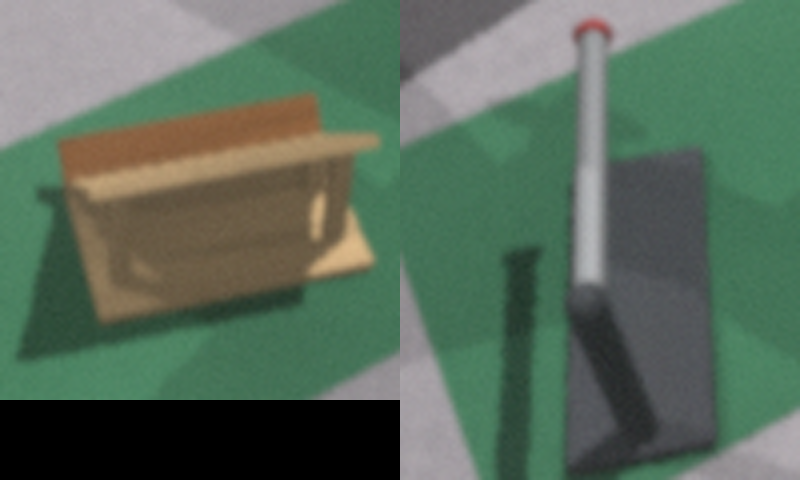

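```bash
cat > h.py <<'E'
import numpy as np,cv2
def cams():
    C={}
    C['scene']=(53.4840211575692,257.47230365914396,192.03839903342006,np.array([[5.31625312e-01,8.46979488e-01,-5.23481410e-04,-2.37873146e+02],[-5.92723083e-01,3.72477040e-01,7.14100975e-01,1.96888373e+02],[6.05023863e-01,-3.79323874e-01,7.00042515e-01,-1.36463512e+03]]))
    C['top']=(45.65532013088563,259.50097294016274,194.18550380448238,np.array([[-4.07789071e-02,-9.99165655e-01,-2.25278915e-03,-5.15536259e+00],[9.78189608e-01,-4.03822033e-02,2.03750750e-01,-5.08939901e+02],[-2.03671725e-01,6.10507798e-03,9.79020202e-01,-1.35688720e+03]]))
    return C
C=cams()
def K(n):
    f=192/np.tan(np.radians(C[n][0]/2)); return np.array([[f,0,C[n][1]],[0,f,C[n][2]],[0,0,1]])
def P(n): return K(n)@np.diag([1,-1,-1])@C[n][3]
def tri(a,b): # top px, scene px
    X=cv2.triangulatePoints(P('top'),P('scene'),np.float64(a).reshape(2,1),np.float64(b).reshape(2,1)); X=(X[:3]/X[3]).ravel()
    e=[np.linalg.norm(proj(n,X)-np.array(p)) for n,p in(('top',a),('scene',b))]
    return X,e
def proj(n,X):
    q=P(n)@np.append(X,1); return q[:2]/q[2]
def plane(n,p,z):
    M=P(n); A=np.column_stack([M[:,0],M[:,1],M[:,2]*z+M[:,3]]); q=np.linalg.solve(A,[p[0],p[1],1]) if 0 else np.linalg.inv(A)@np.array([p[0],p[1],1]); return np.append(q[:2]/q[2],z)
E
python3 - <<'E'
from h import *
np.set_printoptions(precision=1,suppress=True)
def T(x,y,ox,oy): return np.array([x/4+ox-.375,y/4+oy-.375])
pairs={'block':(T(213,128,90,160),T(268,250,300,120)),
'restL':(T(73,127,205,140),T(75,185,215,170)),'restR':(T(318,192,205,140),T(378,138,215,170)),
'cap':(T(176,293,320,130),T(193,30,90,225)),'post':(T(240,65,320,130),T(188,297,90,225))}
for k,(a,b) in pairs.items(): print(k,a,b,*tri(a,b))
for k,v in pairs.items():print(k,[plane('top',v[0],z) for z in((33,48) if k=='block' else (112,) if 'rest' in k else (137,145,155))])
# restL in scene could be swapped
print(tri(pairs['restL'][0],pairs['restR'][1]),tri(pairs['restR'][0],pairs['restL'][1]))
# yellow
for n in('top','scene'):
    im=cv2.imread(f'pics/{n}0.png'); h=cv2.cvtColor(im,cv2.COLOR_BGR2HSV); m=cv2.inRange(h,(20,150,120),(35,255,255))
    k,l,s,c=cv2.connectedComponentsWithStats(m)
    for i in range(1,k):
        if s[i,4]>60: print(n,c[i],s[i])
E
```

```text
block [142.9 191.6] [366.6 182.1] [533.9 337.1  34.2] [np.float64(0.7454123709608317), np.float64(1.102493362993135)]
restL [222.9 171.4] [233.4 215.9] [559.6  -2.5 159.4] [np.float64(27.713969450008907), np.float64(50.25378355799606)]
restR [284.1 187.6] [309.1 204.1] [563.5 -45.4 182.9] [np.float64(28.989887902222474), np.float64(41.6522611814594)]
cap [363.6 202.9] [137.9 232.1] [ 452.  -324.4  140.5] [np.float64(0.1422310345093169), np.float64(0.25096920615508833)]
post [379.6 145.9] [136.6 298.9] [ 618.8 -384.5  147.5] [np.float64(0.10612171323862321), np.float64(0.2240089791056289)]
block [array([535.6, 339.2,  33. ]), array([532.3, 335.4,  48. ])]
restL [array([570. ,  80.8, 112. ])]
restR [array([512.7, -99.4, 112. ])]
cap [array([ 452.7, -324.8,  137. ]), array([ 451.3, -322.9,  145. ]), array([ 449.5, -320.5,  155. ])]
post [array([ 622.1, -387.2,  137. ]), array([ 619.7, -384.9,  145. ]), array([ 616.6, -382. ,  155. ])]
(array([569.5,  80.2, 112.2]), [np.float64(0.24295098613392632), np.float64(0.40692220570804083)]) (array([ 509.5, -102.3,  119.7]), [np.float64(1.26593002145619), np.float64(2.1863691376265417)])
top [176.1  62.9] [172  57   9  12  68]
top [122.9  83.3] [118  77  10  12  70]
top [147.1 102.9] [143  97   9  11  63]
top [106.9 219.6] [100 208  15  25 206]
top [147.5 233.6] [140 221  15  26 238]
scene [373.1 149.3] [366 142  14  16 110]
scene [334.8 155.2] [328 148  14  16 132]
scene [448.2 244.8] [444 239  11  14  68]
scene [464.6 274.6] [457 268  17  16  93]
```

```bash
python3 - <<'E'
from h import *
np.set_printoptions(precision=3,suppress=True)
a=plane('top',(106.9,219.6),50);b=plane('top',(147.5,233.6),50)
y=(a-b)[:2];print(a,b,np.linalg.norm(y)); y/=np.linalg.norm(y); x=np.array([y[1],-y[0]]);print('y',y,'x',x,'yaw',np.arctan2(x[1],x[0]))
print('from mid to block',np.array([535,338])-(a+b)[:2]/2)
t=cv2.imread('pics/top0.png'); 
# dark block: threshold
g=t.max(2); m=((g<60)*255).astype('uint8'); m[:182]=0;m[202:]=0;m[:,:130]=0;m[:,158:]=0
for r in range(182,204): print(r,''.join('#' if v<55 else '.' for v in g[r,120:170]))
from station import *
s=state();print(s['qpos'],s['eef_pos'])
E
```

```text
[448.654 444.045  50.   ] [400.486 319.373  50.   ] 133.65393369577222
y [0.36  0.933] x [ 0.933 -0.36 ] yaw -0.3686959229952035
from mid to block [110.43  -43.709]
182 ..................................................
183 ..................................................
184 ..................................................
185 ...................####...........................
186 ...................#######........................
187 ...................############...................
188 ..................##############..................
189 ..................##############..................
190 .................###############..................
191 .................##############...................
192 .................##############...................
193 ................###############...................
194 ................##############....................
195 ................##############....................
196 ...............###############....................
197 .......######################.....................
198 .....########################.....................
199 ...#############......######......................
200 .#######.................###......................
201 ######....................##......................
202 ####.......................##.....................
203 ###..........................#....................
[-1.225  0.314 -0.048  1.21   0.     1.571] [ 203.19  -564.023  238.521]
```

Emit:
{"method": "servo_tool", "body": {"steps": "-296 0 401 -1.2;-296 0 401 -1.2;-296 0 401 -1.2;-296 0 401 -1.2;-296 0 401 -1.2;-296 0 401 -1.2;-296 0 401 -1.2;-296 0 401 -1.2;-296 0 401 -1.2;-296 0 401 -1.2;-296 0 401 -1.2;-296 0 401 -1.2;-736 0 616 -2.427;-736 0 616 -2.427;-736 0 616 -2.427;-736 0 616 -2.427;-736 0 616 -2.427;-736 0 616 -2.427;-736 0 616 -2.427;-736 0 616 -2.427", "jaw": 1}}

```text
time: 1.77
eef_pos: [515.8, 183.8, 239.2]
orientation: [-0.623, -0.333, 0.333, 0.624]
contact_force: [1.7, -0.3, -0.2]
opening: 85.3
```

```bash
cat >> h.py <<'E'
def go(target,yaw=None):
    from station import state
    from scipy.spatial.transform import Rotation as R
    s=state(); M=R.from_quat(s['orientation']).as_matrix(); d=M.T@(np.array(target)-s['eef_pos'])
    cy=np.arctan2(M[1,0],M[0,0]); r=0 if yaw is None else -((yaw-cy+np.pi)%(2*np.pi)-np.pi)
    print('t',round(s['time'],2),'pos',s['eef_pos'].round(1),'yawx',round(cy,3),'q',s['qpos'].round(2),'tilt',M[:,1].round(3),'F',s['contact_force'].round(1),'open',round(s['opening'],1)); print('step',d.round(1),'roll',round(r,3),'rows',round(np.linalg.norm(d)/41.7,1),round(abs(r)/.125,1))
E
python3 -c "
from h import *
go([534,337,100],1.202); go([534,337,22],1.202)"
```

```text
t 1.77 pos [515.8 183.8 239.2] yawx 0.981 q [ 0.34  0.22 -0.18  1.18  0.    0.93] tilt [-0.001  0.001 -1.   ] F [ 1.7 -0.3 -0.2] open 85.3
step [137.4 139.4  69.8] roll -0.221 rows 5.0 1.8
t 1.77 pos [515.8 183.8 239.2] yawx 0.981 q [ 0.34  0.22 -0.18  1.18  0.    0.93] tilt [-0.001  0.001 -1.   ] F [ 1.7 -0.3 -0.2] open 85.3
step [137.3 217.4  69.7] roll -0.221 rows 6.4 1.8
```

Emit:
{"method": "servo_tool", "body": {"steps": "60 30 30 -0.221;100 70 50 -0.221;137 110 70 -0.221;137 139 70 -0.221;137 139 70 -0.221;137 139 70 -0.221;137 139 70 -0.221;137 139 70 -0.221;137 139 70 -0.221"}}

```text
time: 2.52
eef_pos: [534.6, 336.3, 102.0]
orientation: [-0.583, -0.4, 0.399, 0.584]
contact_force: [0.8, -0.6, -0.2]
opening: 85.7
```

```bash
python3 - <<'E'
from h import *
from station import *
go([534,337,22],1.202)
o=[]
for n in("scene","top"):
    im=cv2.cvtColor(get_image(n)["img"],cv2.COLOR_RGB2BGR)
    x,y=(310,120) if n=="scene" else (90,150)
    o.append(cv2.resize(im[y:y+100,x:x+100],(400,400),interpolation=cv2.INTER_CUBIC))
cv2.imwrite("pics/c4.png",np.hstack(o))
E
```

```text
t 2.52 pos [534.6 336.3 102. ] yawx 1.202 q [ 0.56  0.45 -0.17  0.95  0.    0.93] tilt [ 0.001  0.002 -1.   ] F [ 0.8 -0.6 -0.2] open 85.7
step [ 0.2 80.   0.8] roll -0.0 rows 1.9 0.0
```

View pics/c4.png

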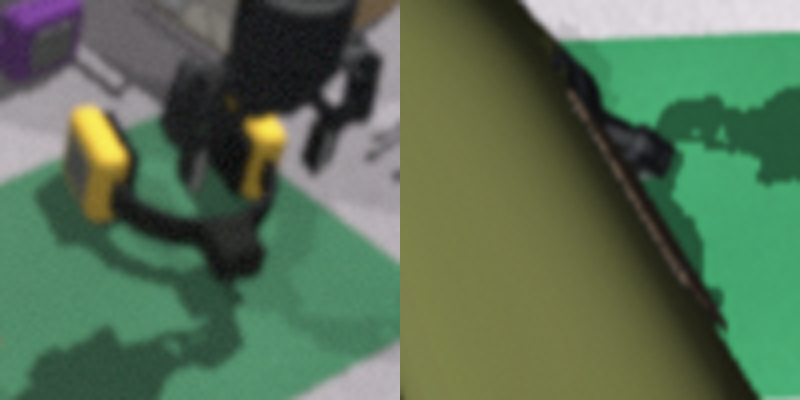

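```bash
python3 - <<'E'
from h import *
u=np.array([.36,.933,0])
for z in(94,107):
  for s in(-50,50): print(z,s,(proj('scene',np.array([534.6,336.3,z])+s*u)-[310,120])*4)
print((proj('scene',[534,337,33])-[310,120])*4)
E
```

```text
94 -50 [182.07512941 196.79499553]
94 50 [312.08705503 179.49164712]
107 -50 [185.34889575 183.01346965]
107 50 [316.39531693 165.73746615]
[230.59118204 248.97485696]
```

The fingertips line up with the block at crop (235,247), as predicted. Descending.

Emit:
{"method": "servo_tool", "body": {"steps": "0 30 1;0 60 1;0 80 1;0 80 1;0 80 1;0 80 1"}}

```text
invalid input at $.steps[0]: expected 4 numbers
```

Emit:
{"method": "servo_tool", "body": {"steps": "0 30 1 0;0 60 1 0;0 80 1 0;0 80 1 0;0 80 1 0;0 80 1 0"}}

```text
time: 3.12
eef_pos: [535.6, 337.2, 24.7]
orientation: [-0.583, -0.401, 0.397, 0.584]
contact_force: [1.2, 0.4, 1.1]
opening: 85.5
```

Emit:
{"method": "servo_tool", "body": {"steps": "0 0 0 0;0 0 0 0;0 0 0 0;0 0 0 0;0 0 0 0;0 0 0 0;0 0 0 0;0 0 0 0;0 0 0 0;0 0 0 0", "jaw": -1}}

```text
time: 3.95
eef_pos: [536.2, 337.5, 25.4]
orientation: [-0.583, -0.402, 0.397, 0.584]
contact_force: [0.7, -1.1, 6.1]
opening: 34.9
```

Gripped at 34.9 mm. Lifting 150 mm to see whether it droops in the grip.

Emit:
{"method": "servo_tool", "body": {"steps": "0 -8 0 0;0 -20 0 0;0 -35 0 0;0 -50 0 0;0 -65 0 0;0 -80 0 0;0 -95 0 0;0 -110 0 0;0 -125 0 0;0 -140 0 0;0 -155 0 0;0 -170 0 0;0 -185 0 0;0 -200 0 0;0 -200 0 0;0 -200 0 0"}}

```text
time: 5.28
eef_pos: [535.5, 336.8, 226.4]
orientation: [-0.583, -0.403, 0.396, 0.584]
contact_force: [-0.6, -0.1, -2.6]
opening: 35.4
```

```bash
python3 - <<'E'
from h import *
from station import *
go([534,337,22],1.202)
im=cv2.cvtColor(get_image("scene")["img"],cv2.COLOR_RGB2BGR)
cv2.imwrite("pics/c5.png",cv2.resize(im[40:240,260:460],(600,600),interpolation=cv2.INTER_CUBIC))
E
```

```text
t 5.28 pos [535.5 336.8 226.4] yawx 1.2 q [0.56 0.37 0.01 1.2  0.   0.93] tilt [ 0.007  0.005 -1.   ] F [-0.6 -0.1 -2.6] open 35.4
step [ -1.9 204.4   2.4] roll -0.002 rows 4.9 0.0
```

View pics/c5.png

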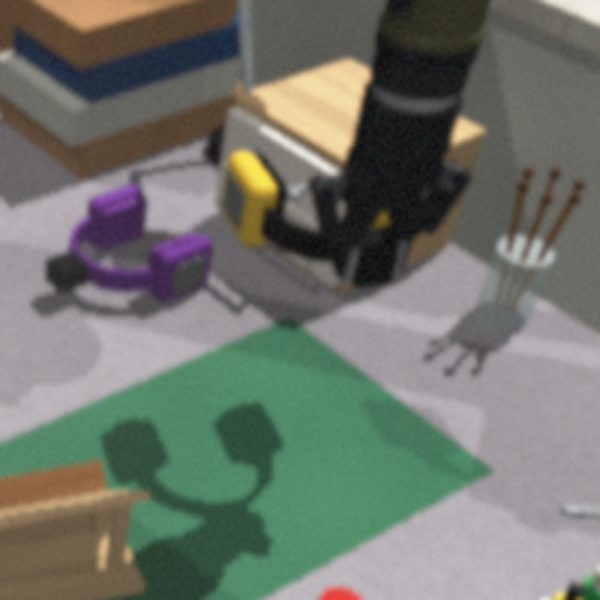

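It is held rigidly, still horizontal: scene crop cup at (250,195), block under the fingers at (375,255). I'll carry it over the rest and let it pivot down onto the slope by easing the grip there.

```bash
python3 -c "
from h import *
go([537.8,-8.8,226],1.262)"
```

```text
t 5.33 pos [534.9 336.5 225.2] yawx 1.2 q [0.56 0.37 0.   1.2  0.   0.93] tilt [ 0.005  0.004 -1.   ] F [ 1.1 -0.6 -2. ] open 35.0
step [-320.8   -2.3 -127.6] roll -0.062 rows 8.3 0.5
```

Emit:
{"method": "servo_tool", "body": {"steps": "-10 -2 -4 0;-30 -2 -12 -0.01;-55 -2 -22 -0.02;-80 -2 -32 -0.03;-105 -2 -42 -0.04;-130 -2 -52 -0.05;-155 -2 -62 -0.06;-180 -2 -72 -0.06;-205 -2 -82 -0.06;-230 -2 -92 -0.06;-255 -2 -101 -0.06;-278 -2 -110 -0.06;-296 -2 -117 -0.06;-308 -2 -122 -0.06;-316 -2 -126 -0.06;-321 -2 -128 -0.06;-321 -2 -128 -0.06;-321 -2 -128 -0.06;-321 -2 -128 -0.06;-321 -2 -128 -0.06"}}

```text
time: 7.0
eef_pos: [538.1, -8.3, 225.7]
orientation: [-0.571, -0.42, 0.415, 0.571]
contact_force: [-0.2, 0.0, -1.7]
opening: 35.1
```

```bash
python3 - <<'E'
from h import *
from station import *
go([537.8,-8.8,152],1.262)
im=cv2.cvtColor(get_image("scene")["img"],cv2.COLOR_RGB2BGR)
jm=cv2.cvtColor(get_image("top")["img"],cv2.COLOR_RGB2BGR)
cv2.imwrite("pics/c6.png",np.hstack([cv2.resize(im[100:300,180:380],(400,400),interpolation=cv2.INTER_CUBIC),cv2.resize(jm[100:300,150:350],(400,400),interpolation=cv2.INTER_CUBIC)]))
E
```

```text
t 7.0 pos [538.1  -8.3 225.7] yawx 1.262 q [-0.02  0.2  -0.23  1.14  0.    0.29] tilt [ 0.005  0.005 -1.   ] F [-0.2  0.  -1.7] open 35.1
step [-1.1 73.7  0.4] roll -0.0 rows 1.8 0.0
```

View pics/c6.png

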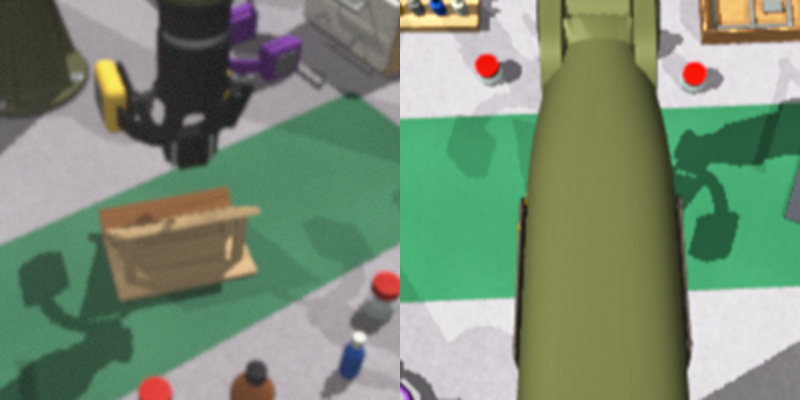

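Everything is clear of the rest. Descending to the pivot height, then easing the grip.

Emit:
{"method": "servo_tool", "body": {"steps": "0 10 0 0;0 25 0 0;0 40 0 0;0 55 0 0;0 66 0 0;0 74 0 0;0 74 0 0;0 74 0 0;0 74 0 0;0 74 0 0"}}

```text
time: 7.93
eef_pos: [539.3, -8.1, 152.6]
orientation: [0.571, 0.42, -0.414, -0.571]
contact_force: [0.5, 0.1, -1.6]
opening: 35.2
```

Emit:
{"method": "servo_tool", "body": {"steps": "0 0 0 0;0 0 0 0;0 0 0 0;0 0 0 0", "jaw": -0.2}}

```text
time: 8.27
eef_pos: [539.4, -8.1, 152.9]
orientation: [0.571, 0.42, -0.414, -0.571]
contact_force: [0.2, -0.1, -1.5]
opening: 35.3
```

```bash
python3 - <<'E'
from h import *
from station import *
go([537.8,-8.8,152],1.262)
print(state()['wrist_torque'])
im=cv2.cvtColor(get_image("scene")["img"],cv2.COLOR_RGB2BGR)
cv2.imwrite("pics/c7.png",cv2.resize(im[100:300,180:380],(600,600),interpolation=cv2.INTER_CUBIC))
E
```

```text
t 8.27 pos [539.4  -8.1 152.9] yawx 1.262 q [-0.02  0.25 -0.34  0.98  0.    0.29] tilt [ 0.007  0.005 -1.   ] F [ 0.2 -0.1 -1.5] open 35.3
step [-1.2  0.9  1.3] roll -0.0 rows 0.0 0.0
[-0.0557212  -0.18474009  0.009862  ]
```

View pics/c7.png

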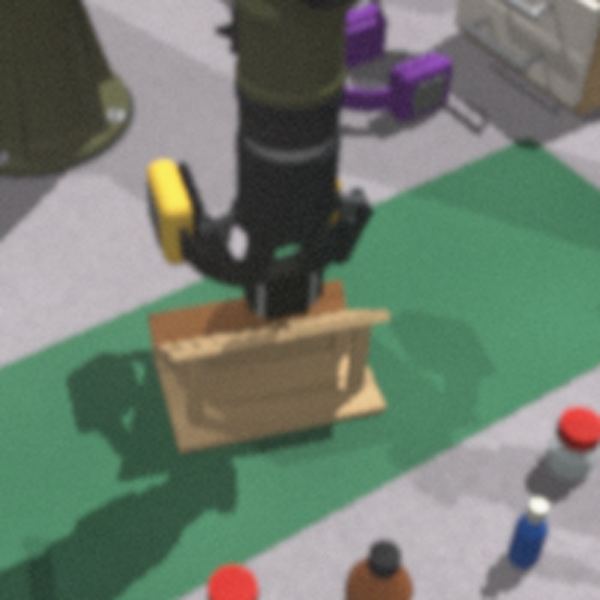

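Still held level, with the block over the slope's top edge at crop (283,290). Easing a little more.

Emit:
{"method": "servo_tool", "body": {"steps": "0 0 0 0;0 0 0 0;0 0 0 0;0 0 0 0", "jaw": -0.175}}

```text
time: 8.65
eef_pos: [539.3, -8.1, 152.8]
orientation: [0.571, 0.42, -0.414, -0.571]
contact_force: [0.3, 0.2, -1.8]
opening: 35.6
```

```bash
python3 - <<'E'
from station import *
s=state();print(s['wrist_torque'],s['contact_force'],s['opening'])
E
```

```text
[-0.04635735 -0.24785541 -0.00133975] [ 0.33281282  0.23843902 -1.75042204] 35.64340580683193
```

Emit:
{"method": "servo_tool", "body": {"steps": "0 0 0 0;0 0 0 0;0 0 0 0;0 0 0 0", "jaw": -0.16}}

```text
time: 8.98
eef_pos: [538.8, -8.0, 152.6]
orientation: [-0.571, -0.42, 0.414, 0.571]
contact_force: [-1.8, -0.7, -1.1]
opening: 35.9
```

```bash
python3 - <<'E'
from station import *
s=state();print(s['wrist_torque'],s['contact_force'],s['opening'])
E
```

```text
[ 0.00742179  0.3879469  -0.01670695] [-1.78040405 -0.68579433 -1.14186682] 35.911758296630396
```

Emit:
{"method": "servo_tool", "body": {"steps": "0 0 0 0;0 0 0 0;0 0 0 0;0 0 0 0", "jaw": -0.145}}

```text
time: 9.32
eef_pos: [539.2, -8.0, 152.9]
orientation: [0.571, 0.42, -0.414, -0.571]
contact_force: [0.6, -1.0, 0.0]
opening: 36.7
```

```bash
python3 - <<'E'
from h import *
from station import *
s=state();print(s['wrist_torque'],s['contact_force'],s['opening'])
im=cv2.cvtColor(get_image("scene")["img"],cv2.COLOR_RGB2BGR)
cv2.imwrite("pics/c8.png",cv2.resize(im[100:300,180:380],(600,600),interpolation=cv2.INTER_CUBIC))
E
```

```text
[ 0.06071436 -0.02951432 -0.02643418] [ 0.64942898 -1.01852551  0.00796764] 36.66340564401136
```

View pics/c8.png

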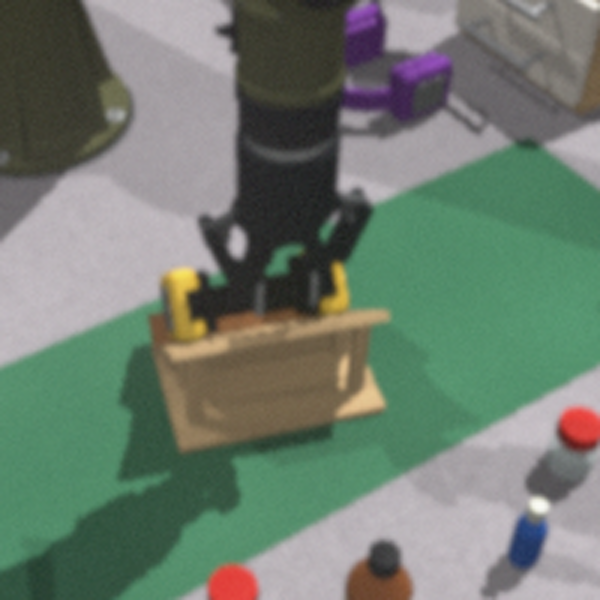

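Easing to −0.16 let it pivot. It now lies on the slope: cups at crop (180,300) and (340,285), wrist load zero. Opening and rising clear.

Emit:
{"method": "servo_tool", "body": {"steps": "0 0 0 0;0 0 0 0;0 0 0 0;0 0 0 0;0 0 0 0;0 0 0 0;0 0 0 0;0 0 0 0", "jaw": 1}}

```text
time: 10.03
eef_pos: [539.2, -8.0, 152.9]
orientation: [0.571, 0.42, -0.414, -0.571]
contact_force: [-0.4, -0.6, 0.5]
opening: 85.9
```

Emit:
{"method": "servo_tool", "body": {"steps": "0 -10 0 0;0 -25 0 0;0 -40 0 0;0 -55 0 0;0 -70 0 0;0 -85 0 0;0 -100 0 0;0 -100 0 0;-30 -100 0 0;-60 -100 0 0;-100 -100 0 0;-140 -100 0 0;-180 -100 0 0;-220 -100 0 0;-220 -100 0 0;-220 -100 0 0"}}

```text
time: 11.37
eef_pos: [470.6, -219.7, 251.1]
orientation: [-0.572, -0.419, 0.413, 0.572]
contact_force: [0.7, 1.3, 0.4]
opening: 85.4
```

```bash
python3 - <<'E'
from h import *
from station import *
go([537.8,-8.8,152],1.262)
im=cv2.cvtColor(get_image("scene")["img"],cv2.COLOR_RGB2BGR)
jm=cv2.cvtColor(get_image("top")["img"],cv2.COLOR_RGB2BGR)
cv2.imwrite("pics/s9.png",im);cv2.imwrite("pics/t9.png",jm)
cv2.imwrite("pics/c9.png",np.hstack([cv2.resize(im[150:250,210:310],(400,400),interpolation=cv2.INTER_CUBIC),cv2.resize(jm[140:240,205:305],(400,400),interpolation=cv2.INTER_CUBIC)]))
E
```

```text
t 11.37 pos [ 470.6 -219.7  251.1] yawx 1.257 q [-0.44  0.15 -0.22  1.19  0.01 -0.13] tilt [ 0.007  0.005 -1.   ] F [0.7 1.3 0.4] open 85.4
step [220.7 100.6   1.6] roll -0.005 rows 5.8 0.0
```

View pics/c9.png

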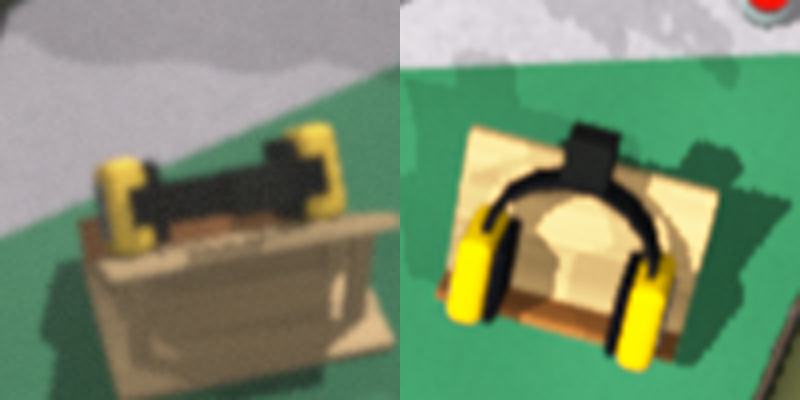

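```bash
python3 - <<'E'
from h import *
np.set_printoptions(precision=2,suppress=True)
X=np.array([535.8,-8.2,152.7])
print((proj('top',X)-[205,140])*4,(proj('scene',X)-[210,150])*4)
print(tri((205+193/4-.375,140+157/4-.375),(210+230/4-.375,150+188/4-.375)))
a=[]
for n in('top','scene'):
    im=cv2.imread(f'pics/{n[0]}9.png'); h=cv2.cvtColor(im,cv2.COLOR_BGR2HSV); m=cv2.inRange(h,(20,150,120),(35,255,255))
    k,l,s,c=cv2.connectedComponentsWithStats(m)
    for i in range(1,k):
        if s[i,4]>60: print(n,c[i],s[i])
E
```

```text
[191.46 152.14] [255.33 192.24]
(array([529.52, -13.51, 156.93]), [np.float64(2.077781710956099), np.float64(3.5505513986564776)])
top [176.09  62.9 ] [172  57   9  12  68]
top [122.87  83.33] [118  77  10  12  70]
top [146.82 102.73] [143  97   9  11  62]
top [222.8  206.48] [217 191  15  30 246]
top [265.85 218.32] [259 203  16  30 256]
scene [289.97 191.67] [283 182  13  22 128]
scene [241.19 201.54] [235 191  14  22 155]
scene [448.04 245.16] [444 239  11  14  79]
scene [463.34 275.9 ] [456 268  18  16 139]
```

```bash
python3 - <<'E'
from h import *
im=cv2.imread('pics/s9.png')[170:230,225:305]
im=np.clip(im.astype(float)*2.5,0,255).astype('uint8')
cv2.imwrite("pics/c10.png",cv2.resize(im,(800,600),interpolation=cv2.INTER_CUBIC))
X=np.array([535.8,-8.2,152.7]);u=np.array([.953,-.304,0]);y=np.array([.304,.953,0]);zz=np.array([0,0,1])
hx=(u+zz)*.7071;hz=(zz-u)*.7071
for n,o in(('scene',(225,170)),('top',(205,140))):
  k=10 if n=='scene' else 4
  for a in(-20,20):
    for b in(-18,18):
      for c in(-15,15): print(n,a,b,c,((proj(n,X+a*hx+b*y+c*hz)-o)*k).round())
E
```

```text
scene -20 -18 -15 [412. 354.]
scene -20 -18 15 [390. 235.]
scene -20 18 -15 [551. 328.]
scene -20 18 15 [529. 210.]
scene 20 -18 -15 [445. 355.]
scene 20 -18 15 [423. 231.]
scene 20 18 -15 [590. 328.]
scene 20 18 15 [568. 205.]
top -20 -18 -15 [214. 171.]
top -20 -18 15 [206. 192.]
top -20 18 -15 [167. 158.]
top -20 18 15 [158. 179.]
top 20 -18 -15 [225. 125.]
top 20 -18 15 [217. 146.]
top 20 18 -15 [177. 112.]
top 20 18 15 [168. 133.]
```

View pics/c10.png

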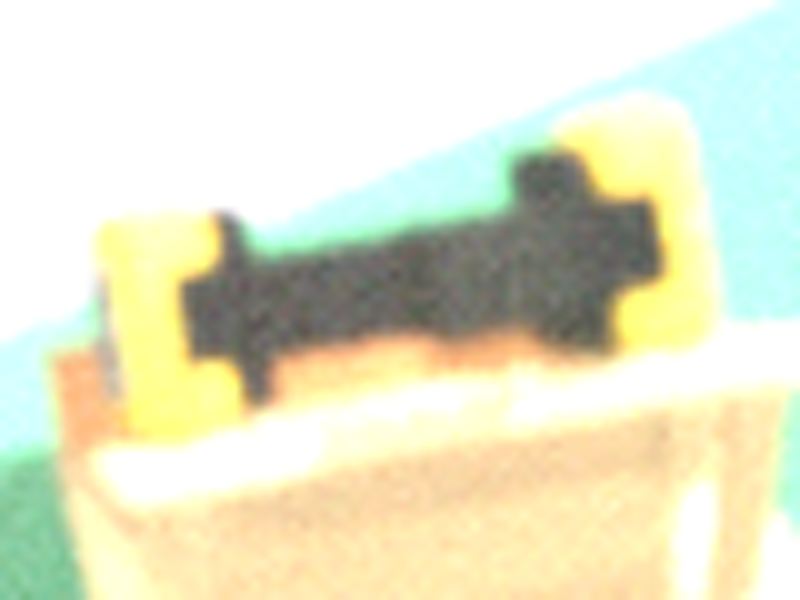

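It lies flat on the slope, cups at the lip (top crop (475,270) and (640,315)), with the block free past the edge at (593,155). Next is the fresh grip on the block.

```bash
python3 -c "
from h import *
go([537,-9,235],1.255)"
```

```text
t 11.47 pos [ 471.5 -217.6  251.2] yawx 1.261 q [-0.44  0.15 -0.22  1.19  0.01 -0.13] tilt [ 0.007  0.005 -1.   ] F [ 0.7  0.9 -0.5] open 85.4
step [218.5  17.8   1.2] roll 0.006 rows 5.3 0.1
```

Emit:
{"method": "servo_tool", "body": {"steps": "30 5 0 0.006;65 10 0 0.006;100 17 1 0.006;135 17 1 0.006;165 17 1 0.006;190 17 1 0.006;208 17 1 0.006;218 17 1 0.006;218 17 1 0.006;218 17 1 0.006;218 17 1 0.006;218 17 1 0.006"}}

```text
time: 12.47
eef_pos: [536.7, -10.3, 235.7]
orientation: [-0.572, -0.418, 0.412, 0.573]
contact_force: [0.2, -0.9, 0.1]
opening: 85.6
```

```bash
python3 - <<'E'
from h import *
from station import *
go([537,-9,145],1.255)
im=cv2.cvtColor(get_image("scene")["img"],cv2.COLOR_RGB2BGR)
cv2.imwrite("pics/c11.png",cv2.resize(im[120:240,200:320],(600,600),interpolation=cv2.INTER_CUBIC))
E
```

```text
t 12.47 pos [536.7 -10.3 235.7] yawx 1.254 q [-0.02  0.19 -0.21  1.16  0.01  0.29] tilt [ 0.007  0.005 -1.   ] F [ 0.2 -0.9  0.1] open 85.6
step [ 0.7 90.7  0.5] roll -0.001 rows 2.2 0.0
```

View pics/c11.png

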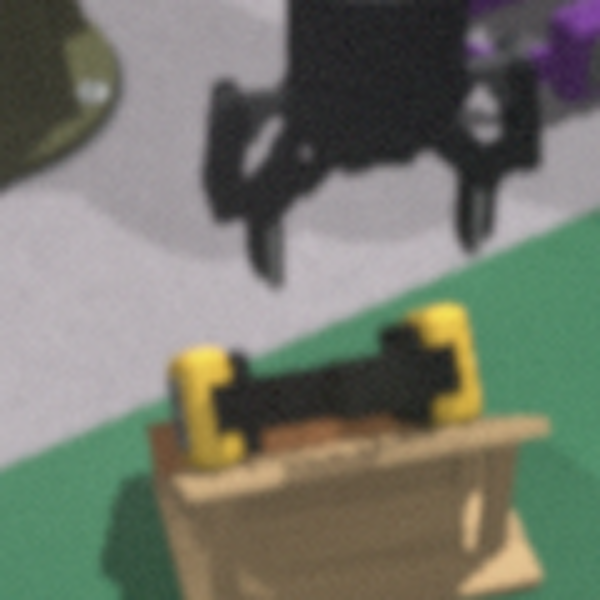

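The fingers at crop (268,280) and (475,245) centre on x≈370, which matches the block. Descending and gripping.

Emit:
{"method": "servo_tool", "body": {"steps": "0 20 0 0;0 40 0 0;0 60 0 0;0 77 0 0;0 87 0 0;0 91 0 0;0 91 0 0;0 91 0 0;0 91 0 0"}}

```text
time: 13.27
eef_pos: [538.2, -10.2, 145.9]
orientation: [0.573, 0.418, -0.411, -0.572]
contact_force: [0.3, 0.6, -0.2]
opening: 85.4
```

Emit:
{"method": "servo_tool", "body": {"steps": "0 0 0 0;0 0 0 0;0 0 0 0;0 0 0 0;0 0 0 0;0 0 0 0;0 0 0 0;0 0 0 0;0 0 0 0", "jaw": -1}}

```text
time: 14.02
eef_pos: [538.8, -9.9, 146.4]
orientation: [0.573, 0.419, -0.411, -0.572]
contact_force: [1.0, 2.7, 5.7]
opening: 34.7
```

Emit:
{"method": "servo_tool", "body": {"steps": "0 -8 2 0;0 -20 4 0;0 -35 4 0;0 -50 4 0;0 -65 4 0;0 -80 4 0;0 -95 4 0;0 -110 4 0;0 -125 4 0;0 -140 4 0;0 -150 4 0;0 -150 4 0;0 -150 4 0"}}

```text
time: 15.1
eef_pos: [533.4, -9.7, 296.3]
orientation: [0.573, 0.419, -0.411, -0.572]
contact_force: [-0.5, 0.5, -2.9]
opening: 35.3
```

```bash
python3 - <<'E'
from h import *
from station import *
go([527.5,-351.6,295],1.224)
im=cv2.cvtColor(get_image("scene")["img"],cv2.COLOR_RGB2BGR)
cv2.imwrite("pics/c12.png",cv2.resize(im[80:240,180:340],(600,600),interpolation=cv2.INTER_CUBIC))
E
```

```text
t 15.1 pos [533.4  -9.7 296.3] yawx 1.254 q [-0.02  0.16 -0.11  1.29  0.01  0.3 ] tilt [ 0.01   0.005 -1.   ] F [-0.5  0.5 -2.9] open 35.3
step [-326.7   -0.6 -101. ] roll 0.03 rows 8.2 0.2
```

View pics/c12.png

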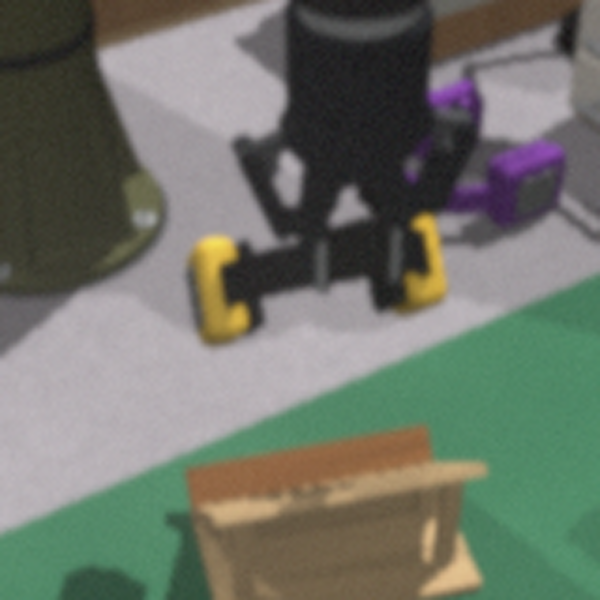

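Held at about 45° (cups at crop (215,290) and (425,260)). Moving over the rail bar, still high.

Emit:
{"method": "servo_tool", "body": {"steps": "-10 -5 -3 0;-30 -10 -9 0.01;-55 -10 -17 0.02;-80 -10 -25 0.03;-105 -10 -32 0.03;-130 -10 -40 0.03;-155 -10 -48 0.03;-180 -10 -56 0.03;-205 -10 -63 0.03;-230 -10 -71 0.03;-255 -10 -79 0.03;-280 -10 -87 0.03;-300 -10 -93 0.03;-314 -10 -97 0.03;-322 -10 -99 0.03;-327 -10 -101 0.03;-327 -10 -101 0.03;-327 -10 -101 0.03;-327 -10 -101 0.03;-327 -10 -101 0.03"}}

```text
time: 16.82
eef_pos: [527.2, -350.9, 303.9]
orientation: [0.579, 0.41, -0.403, -0.578]
contact_force: [-0.9, -0.5, -2.5]
opening: 35.1
```

```bash
python3 - <<'E'
from h import *
from station import *
go([527.5,-351.6,169],1.224)
im=cv2.cvtColor(get_image("scene")["img"],cv2.COLOR_RGB2BGR)
jm=cv2.cvtColor(get_image("top")["img"],cv2.COLOR_RGB2BGR)
cv2.imwrite("pics/c13.png",np.hstack([cv2.resize(im[140:340,60:260],(400,400),interpolation=cv2.INTER_CUBIC),cv2.resize(jm[100:300,290:490],(400,400),interpolation=cv2.INTER_CUBIC)]))
E
```

```text
t 16.82 pos [ 527.2 -350.9  303.9] yawx 1.225 q [-0.59  0.36  0.16  1.37  0.01 -0.25] tilt [ 0.009  0.006 -1.   ] F [-0.9 -0.5 -2.5] open 35.1
step [ -1.7 134.9   0.4] roll 0.001 rows 3.2 0.0
```

View pics/c13.png

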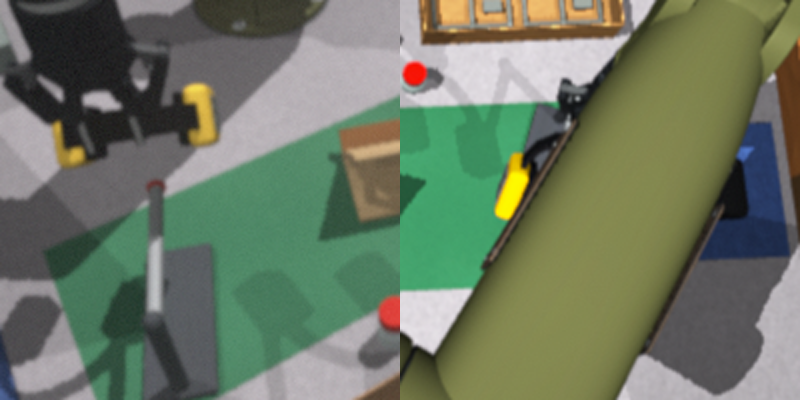

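Centred over the bar, which runs between the cups (scene crop bar at (153,190)–(153,320)). Lowering astride it to just above the bar top.

Emit:
{"method": "servo_tool", "body": {"steps": "-2 10 0 0;-2 25 0 0;-2 40 0 0;-2 55 0 0;-2 70 0 0;-2 85 0 0;-2 100 0 0;-2 113 0 0;-2 123 0 0;-2 129 0 0;-2 132 0 0;-2 132 0 0;-2 132 0 0;-2 132 0 0"}}

```text
time: 18.08
eef_pos: [528.2, -352.6, 172.8]
orientation: [0.579, 0.41, -0.403, -0.578]
contact_force: [0.7, 0.0, -2.2]
opening: 35.3
```

```bash
python3 - <<'E'
from h import *
from station import *
go([527.5,-351.6,170],1.224)
im=cv2.cvtColor(get_image("scene")["img"],cv2.COLOR_RGB2BGR)
cv2.imwrite("pics/c14.png",cv2.resize(im[190:330,70:210],(600,600),interpolation=cv2.INTER_CUBIC))
E
```

```text
t 18.08 pos [ 528.2 -352.6  172.8] yawx 1.225 q [-0.59  0.41 -0.07  1.09  0.01 -0.25] tilt [ 0.01   0.005 -1.   ] F [ 0.7  0.  -2.2] open 35.3
step [0.7 2.8 1. ] roll 0.001 rows 0.1 0.0
```

View pics/c14.png

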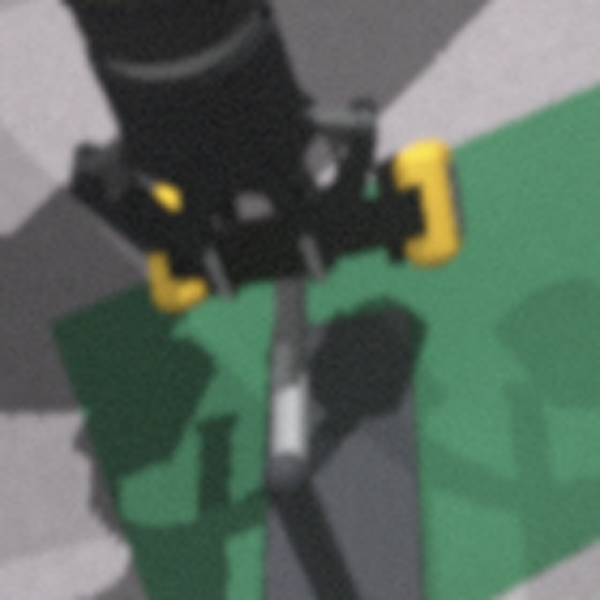

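No contact yet. The block sits over the bar at crop (255,250). Easing the grip so the headset swings upright.

Emit:
{"method": "servo_tool", "body": {"steps": "0 0 0 0;0 0 0 0;0 0 0 0;0 0 0 0", "jaw": -0.165}}

```text
time: 18.47
eef_pos: [528.3, -352.7, 173.0]
orientation: [0.579, 0.41, -0.403, -0.578]
contact_force: [-0.5, -0.2, -2.0]
opening: 35.6
```

```bash
python3 - <<'E'
from h import *
from station import *
s=state();print(s['wrist_torque'],s['contact_force'],s['opening'])
im=cv2.cvtColor(get_image("scene")["img"],cv2.COLOR_RGB2BGR)
cv2.imwrite("pics/c15.png",cv2.resize(im[190:330,70:210],(600,600),interpolation=cv2.INTER_CUBIC))
E
```

```text
[-0.02905985 -0.10367046 -0.03795699] [-0.45844262 -0.21158849 -2.04806266] 35.61929571004105
```

View pics/c15.png

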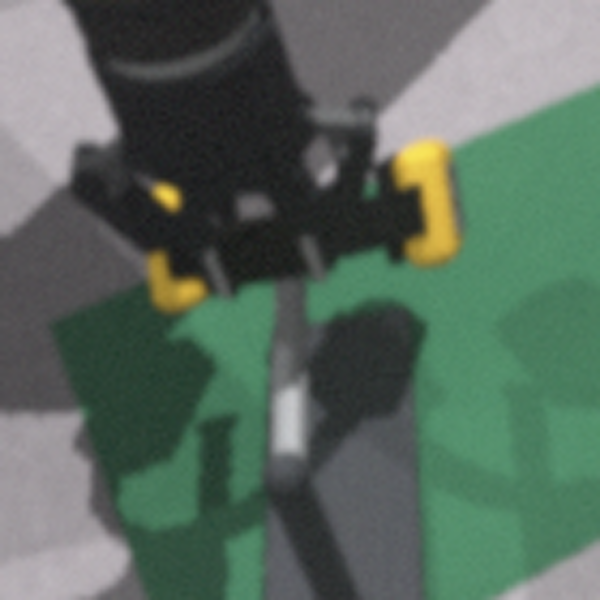

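Unchanged. One small notch further.

Emit:
{"method": "servo_tool", "body": {"steps": "0 0 0 0;0 0 0 0;0 0 0 0;0 0 0 0;0 0 0 0", "jaw": -0.16}}

```text
time: 18.93
eef_pos: [528.3, -352.7, 172.9]
orientation: [0.579, 0.41, -0.403, -0.578]
contact_force: [-0.5, 0.4, -1.7]
opening: 35.9
```

```bash
python3 - <<'E'
from h import *
from station import *
s=state();print(s['wrist_torque'],s['contact_force'],s['opening'])
im=cv2.cvtColor(get_image("scene")["img"],cv2.COLOR_RGB2BGR)
cv2.imwrite("pics/c16.png",cv2.resize(im[190:330,70:210],(600,600),interpolation=cv2.INTER_CUBIC))
E
```

```text
[-0.02113681 -0.14790409 -0.00379754] [-0.4858119   0.35982117 -1.69147133] 35.9405734711705
```

View pics/c16.png

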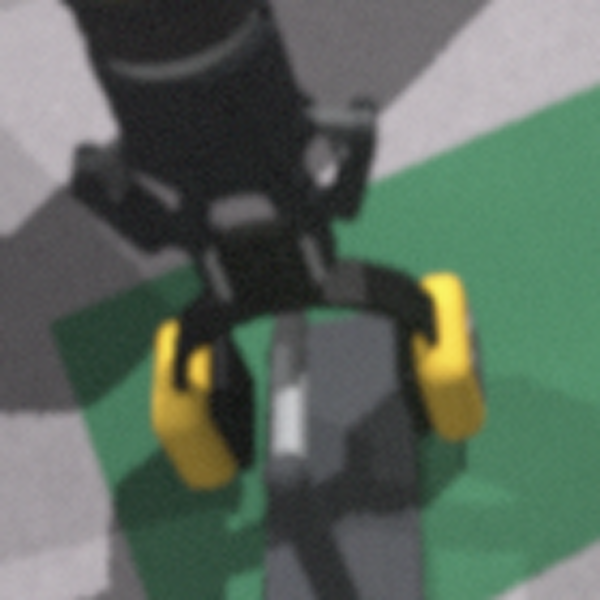

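It swung to hang, with the cups one each side of the bar at crop (195,405) and (455,355). Letting it settle while checking the tilt.

Emit:
{"method": "servo_tool", "body": {"steps": "0 0 0 0;0 0 0 0;0 0 0 0;0 0 0 0;0 0 0 0;0 0 0 0"}}

```text
time: 19.48
eef_pos: [528.3, -352.7, 173.0]
orientation: [0.579, 0.41, -0.403, -0.578]
contact_force: [-0.7, -0.1, -2.3]
opening: 35.8
```

```bash
python3 - <<'E'
from h import *
from station import *
s=state();print(s['wrist_torque'],s['contact_force'],s['opening'])
im=cv2.cvtColor(get_image("scene")["img"],cv2.COLOR_RGB2BGR)
c=cv2.resize(im[190:330,70:210],(600,600),interpolation=cv2.INTER_CUBIC); k=600/140
def draw(c,n,o,k,org,tilt,hx_yaw=-.345):
    u=np.array([np.cos(hx_yaw),np.sin(hx_yaw),0]);y=np.array([-u[1],u[0],0]);z=np.array([0,0,1.])
    hx=u*np.sin(tilt)+z*np.cos(tilt);hz=z*np.sin(tilt)-u*np.cos(tilt)
    for sgn in(-1,1):
      for Y in(82,):
        q=[(-130,-33),(-130,33),(-55,33),(-55,-33)]
        pts=[tuple(((proj(n,org+a*hx+sgn*Y*y+b*hz)-o+.5)*k).astype(int)) for a,b in q]
        for i in range(4): cv2.line(c,tuple(map(int,pts[i])),tuple(map(int,pts[(i+1)%4])),(255,0,255),1)
    return c
g=np.array([528.3,-352.7,184.])
draw(c,'scene',np.array([70,190]),k,g-np.array([0,0,32.]),0.)
cv2.imwrite("pics/c17.png",c)
E
```

```text
[0.00795786 0.01856907 0.00148647] [-0.74924659 -0.11883812 -2.31886365] 35.84399575363314
```

View pics/c17.png

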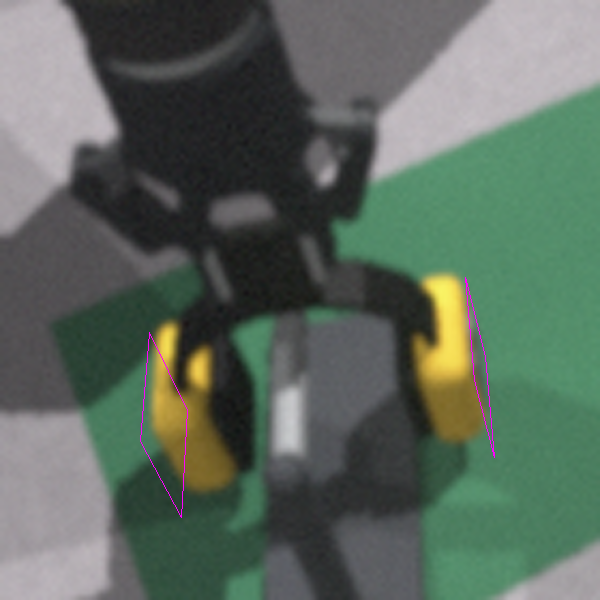

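The wrist torque is about 0, so it hangs plumb. Lowering gently onto the bar.

Emit:
{"method": "servo_tool", "body": {"steps": "0 1 0 0;0 2 0 0;0 3 0 0;0 4 0 0;0 5 0 0;0 5 0 0;0 5 0 0"}}

```text
time: 20.12
eef_pos: [528.4, -352.6, 168.6]
orientation: [0.58, 0.41, -0.402, -0.578]
contact_force: [-2.1, 1.7, 4.5]
opening: 35.9
```

Emit:
{"method": "servo_tool", "body": {"steps": "0 1 0 0;0 2 0 0;0 3 0 0;0 3 0 0;0 3 0 0"}}

```text
time: 20.53
eef_pos: [529.0, -352.9, 167.5]
orientation: [0.58, 0.411, -0.402, -0.577]
contact_force: [-3.9, 2.7, 11.4]
opening: 35.9
```

```bash
python3 - <<'E'
from h import *
from station import *
s=state();print(s['wrist_torque'],s['contact_force'],s['opening'],s['eef_pos'])
im=cv2.cvtColor(get_image("scene")["img"],cv2.COLOR_RGB2BGR)
c=cv2.resize(im[210:330,90:210],(600,600),interpolation=cv2.INTER_CUBIC)
cv2.imwrite("pics/c18.png",c)
E
```

```text
[0.48512922 0.62138888 0.05809201] [-3.89079109  2.72736978 11.37299309] 35.86208995308594 [ 528.99499485 -352.88402951  167.48486438]
```

View pics/c18.png

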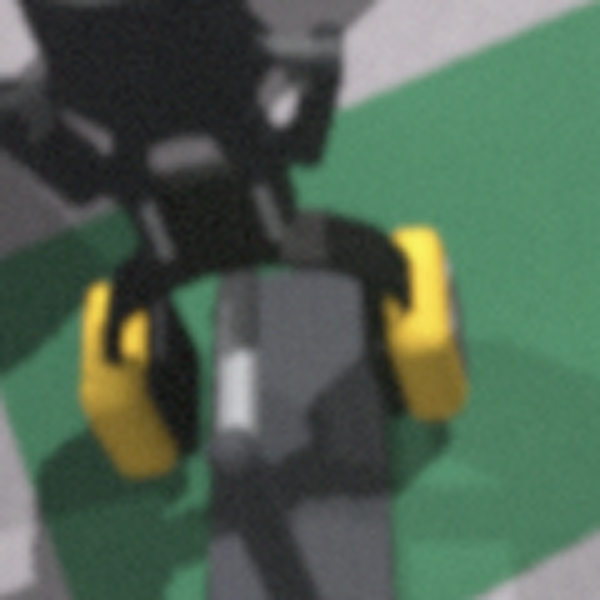

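It is resting on the bar (11 N up). Relieving the pressure, then opening.

Emit:
{"method": "servo_tool", "body": {"steps": "0 -1 0 0;0 -2 0 0;0 -2 0 0;0 -2 0 0"}}

```text
time: 20.92
eef_pos: [528.9, -352.8, 169.0]
orientation: [0.58, 0.411, -0.402, -0.577]
contact_force: [-0.9, -0.8, -1.9]
opening: 35.8
```

Emit:
{"method": "servo_tool", "body": {"steps": "0 0 0 0;0 0 0 0;0 0 0 0;0 0 0 0;0 0 0 0;0 0 0 0", "jaw": -0.08}}

```text
time: 21.42
eef_pos: [528.9, -352.9, 169.1]
orientation: [0.58, 0.411, -0.402, -0.577]
contact_force: [0.5, 0.6, 1.0]
opening: 39.1
```

```bash
python3 - <<'E'
from h import *
from station import *
s=state();print(s['wrist_torque'],s['contact_force'],s['opening'],s['eef_pos'])
im=cv2.cvtColor(get_image("scene")["img"],cv2.COLOR_RGB2BGR)
c=cv2.resize(im[210:330,90:210],(600,600),interpolation=cv2.INTER_CUBIC)
cv2.imwrite("pics/c19.png",c)
E
```

```text
[0.03464805 0.0562318  0.06054447] [0.4982761  0.57023649 0.97257287] 39.10675085882486 [ 528.93682753 -352.8571255   169.07216898]
```

View pics/c19.png

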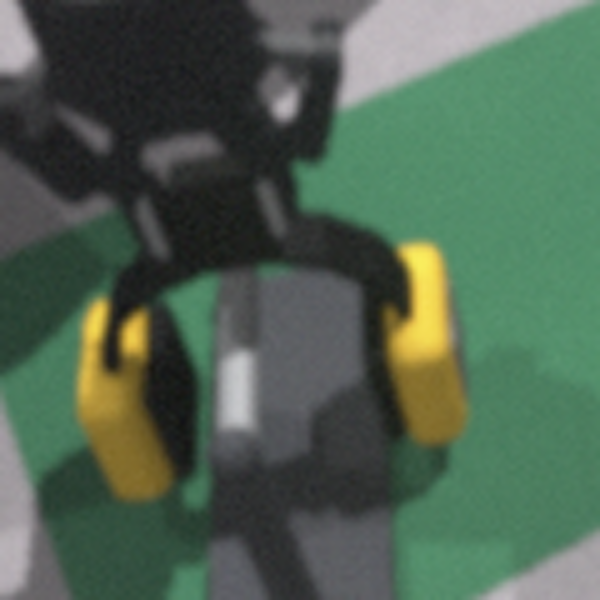

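It stays hanging. Opening fully and withdrawing straight up, then aside.

Emit:
{"method": "servo_tool", "body": {"steps": "0 0 0 0;0 0 0 0;0 0 0 0;0 0 0 0;0 0 0 0;0 0 0 0;0 0 0 0;0 0 0 0;0 -5 0 0;0 -15 0 0;0 -30 0 0;0 -50 0 0;0 -70 0 0;0 -90 0 0;0 -110 0 0;0 -130 0 0;0 -150 0 0;0 -150 0 0", "jaw": 1}}

```text
time: 22.97
eef_pos: [528.4, -354.3, 324.8]
orientation: [0.583, 0.412, -0.401, -0.574]
contact_force: [-0.5, -0.5, 0.8]
opening: 85.6
```

Emit:
{"method": "servo_tool", "body": {"steps": "30 0 0 0;70 0 0 0;110 0 0 0;150 0 0 0;190 0 0 0;230 0 0 0;270 0 0 0;310 0 0 0;350 0 0 0;350 0 0 0;350 0 0 0;350 0 0 0;350 0 0 0"}}

```text
time: 24.05
eef_pos: [646.7, -26.1, 326.9]
orientation: [0.583, 0.411, -0.401, -0.575]
contact_force: [-0.5, 0.3, -0.4]
opening: 85.3
```

```bash
python3 - <<'E'
from h import *
from station import *
go([500,0,300])
im=cv2.cvtColor(get_image("scene")["img"],cv2.COLOR_RGB2BGR)
jm=cv2.cvtColor(get_image("top")["img"],cv2.COLOR_RGB2BGR)
cv2.imwrite("pics/s20.png",im);cv2.imwrite("pics/t20.png",jm)
cv2.imwrite("pics/c20.png",np.hstack([cv2.resize(im[210:330,90:210],(400,400),interpolation=cv2.INTER_CUBIC),cv2.resize(jm[120:240,310:430],(400,400),interpolation=cv2.INTER_CUBIC)]))
E
```

```text
t 24.05 pos [646.7 -26.1 326.9] yawx 1.224 q [-0.04  0.38  0.24  1.41 -0.    0.31] tilt [ 0.019 -0.001 -1.   ] F [-0.5  0.3 -0.4] open 85.3
step [-25.5  24.1 147.3] roll 0 rows 3.6 0.0
```

View pics/c20.png

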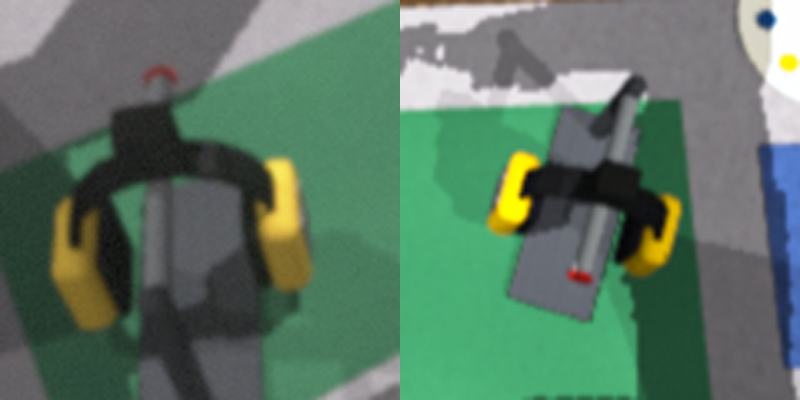

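It hangs across the bar with one cup each side (scene crop (85,265) and (285,225); top crop (515,195) and (655,235)). Now measuring tilt, squareness and offset.

```bash
python3 - <<'E'
from h import *
np.set_printoptions(precision=3,suppress=True)
k=120/400
T=lambda x,y:(310+x*k,120+y*k); S=lambda x,y:(90+x*k,210+y*k)
# block top face centre: top view (618,178), scene (145,125 is face) ; print expected
O=np.array([527.5,-351.6,0]);u=np.array([.941,-.34,0]);y=np.array([.34,.941,0]);z=np.array([0,0,1.])
for nm,p in(('blocktop',O+190*z),('blockc',O+170*z),('under',O+145*z),('capend',O-80*u+137*z)):
    print(nm,(proj('top',p)-[310,120])/k,(proj('scene',p)-[90,210])/k)
for n in('top','scene'):
    im=cv2.imread(f'pics/{n[0]}20.png'); h=cv2.cvtColor(im,cv2.COLOR_BGR2HSV); m=cv2.inRange(h,(20,150,110),(35,255,255))
    kk,l,s,c=cv2.connectedComponentsWithStats(m)
    for i in range(1,kk):
        if s[i,4]>100: print(n,c[i],s[i])
# predicted cup geometric outlines for crown at z145, tilt 0
for sg in(-1,1):
    q=[O+145*z+sg*Y*y+a*z+b*u for Y in(42,82) for a in(-130,-55) for b in(-33,33)]
    for n,o in(('top',(310,120)),('scene',(90,210))):
        r=np.array([(proj(n,p)-o)/k for p in q]); print(sg,n,'bbox',r.min(0),r.max(0),'topface centre',((proj(n,O+90*z+sg*62*y)-o)/k))
E
python3 - <<'E'
import cv2,numpy as np
im=cv2.imread('pics/s20.png')[215:315,95:195];jm=cv2.imread('pics/t20.png')[140:220,325:405]
f=lambda a:cv2.resize(np.clip(a.astype(float)*2,0,255).astype('uint8'),(400,400),interpolation=cv2.INTER_CUBIC)
cv2.imwrite('pics/c21.png',np.hstack([f(im),f(jm)]))
E
```

```text
blocktop [216.647 176.08 ] [141.963 121.184]
blockc [210.902 181.918] [149.329 140.861]
under [203.959 188.973] [158.177 164.501]
capend [178.312 276.807] [161.645  77.262]
top [343.54  178.258] [336 166  16  24 198]
top [387.58  191.224] [380 178  15  24 143]
scene [174.514 278.239] [167 258  15  38 348]
scene [465.068 275.932] [458 267  16  17 118]
scene [112.336 292.007] [106 270  17  38 283]
-1 top bbox [205.513 183.427] [286.429 279.669] topface centre [256.014 223.692]
-1 scene bbox [ 45.502 183.862] [138.699 337.275] topface centre [ 80.402 230.097]
1 top bbox [ 79.481 143.831] [154.199 241.139] topface centre [123.468 183.648]
1 scene bbox [238.385 152.169] [318.646 302.343] topface centre [270.224 196.432]
```

View pics/c21.png

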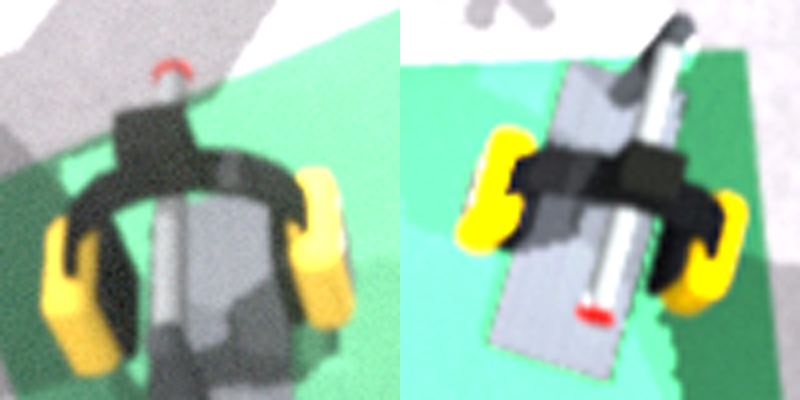

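The measurements agree with a square, plumb hang: the block top is within 1 px of prediction, and both cups match their predicted boxes. I'll check that the bottles haven't moved and nothing is still moving, then hand in.

```bash
python3 - <<'E'
from h import *
from station import *
a=cv2.imread('pics/scene0.png');b=cv2.imread('pics/s20.png');c=cv2.cvtColor(get_image("scene")["img"],cv2.COLOR_RGB2BGR)
for nm,(x0,x1,y0,y1) in dict(jars=(240,330,270,330),jar2=(340,395,225,300)).items():
    for n,i in(('0',a),('20',b)):
        h=cv2.cvtColor(i,cv2.COLOR_BGR2HSV)[y0:y1,x0:x1]; 
        for cn,m in(('red',cv2.inRange(h,(0,150,80),(8,255,255))|cv2.inRange(h,(172,150,80),(180,255,255))),('blue',cv2.inRange(h,(105,130,50),(130,255,255))),('amber',cv2.inRange(h,(5,100,40),(18,255,200)))):
            M=cv2.moments(m,True)
            if M['m00']>15: print(nm,n,cn,round(M['m10']/M['m00'],1),round(M['m01']/M['m00'],1),M['m00'])
print('motion',cv2.absdiff(b,c)[210:330,90:210].mean())
print(state()['joint_vel'].round(3)); finish_job(); print(state()['time'])
E
```

```text
jars 0 red 17.1 26.4 195.0
jars 0 amber 60.7 29.5 338.0
jars 20 red 17.0 26.2 187.0
jars 20 amber 61.4 28.8 322.0
jar2 0 red 33.1 17.5 139.0
jar2 0 blue 15.2 55.5 107.0
jar2 20 red 33.2 17.5 137.0
jar2 20 blue 15.4 55.4 105.0
motion 1.9699537037037036
[ 0.003  0.    -0.     0.     0.001  0.001]
the job is handed in; nothing more can be done
the job is handed in; nothing more can be done
```

The ear defenders now hang over the steel rail's bar, squarely across it with one cup on each side. I handed the job in at about 24 s of the 64 s allowed.

I gripped the crown block and carried the ear defenders over the sloped rest. Easing the grip there let them pivot down onto the slope, cup ends at the lip and crown uphill, and I let go and moved the arm away. I then took a fresh grip on the block and lowered them astride the bar. Easing again let them swing plumb, and I set them down with at most about 11 N on the tool, released and withdrew.

**Last checks:**
- **Hang:** both camera views match a level, square hang with the crown on the bar. The block top is within about 1 px of its predicted place, and both cups fit their predicted outlines apart from rounded corners.
- **At rest:** the last two pictures of the rail area differ only by image noise. The arm was still and clear of everything.
- **Jars and bottles:** their image positions changed by less than 1 px, so they did not move.
- **Weaker check:** on the slope, the scene view merged the block with the band. That measurement disagreed with the expected position by about 6 mm, so I used the top view and the expected position, and the grip worked first time.

No check failed, but finishing reports no verdict, so I can't confirm the official result.

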